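Take the plug gauge out of its lidded case

TASK

The plug gauge is put away inside the closed wooden case. Lift the lid off by its handle and lay it flat, right way up, on a clear part of the table; then take the plug gauge out and lay it lengthwise in the middle of the shallow metal tray, leaving the rubber sleeve in the case.

Things in the scene. Friction and masses are not known exactly. Their poses are not given: they have to be found in the camera images.
- lid: Loose wooden lid of the case, 216 x 186 mm (x, y), 0.25 kg; origin: centre of its underside, z up, at the start 40 mm above the table. Plate top 13 mm above the origin; steel bar handle over the centre, 14 mm wide (x), 90 long (y), from 31 to 47 mm above the origin. Lifts straight up. Clear table for it: right of the case, round 0.48 m ahead of the robot and 0.24 m to its right.
- plug_gauge: Plug gauge, 19 x 135 x 16 mm, 0.09 kg: straight rod, dark grip in the middle (16 mm thick), red ring, bright steel plugs at both ends. Origin: centre of its underside; length along y. Lies hidden on the case floor, 5 mm above the table, roughly along the case's y axis, in its +x or -x half, about 30 mm free on either side.
- sleeve: Rubber sleeve, plain black tube 18 mm thick, 88 mm long; origin: centre of its underside, length along y. Lies in the other half of the case and stays there. The case: fixed wooden box under the lid, centred and square with it at the start, 212 x 182 mm outside, 200 x 170 mm inside, rim 45 mm high.
- tray: Shallow aluminium tray with a cork floor, fixed to the table, 100 x 190 mm outside, 92 x 182 mm inside, to the left of the case with its length pointing roughly away from the robot. Origin: centre of its underside; its length is its y axis. The cork floor is 6 mm above the origin, the walls 16 mm.

How it is judged:
By the outcome, as a careful person would: the job done as asked, in the order asked, and still so for the second after the job is handed in, with the robot touching nothing.
It also fails if it takes over 56 s, if anything falls off the work surface, if the arm or the gripper's body presses on something with over 40 N, if the wrist force passes 120 N, or if a joint passes its speed limit or range.

ROBOT

A 6-joint arm with a two-finger parallel gripper is mounted at the origin on a cart in front of the work surface, level with it; the furniture and walls round the work are solid. World frame = base frame: x ahead of the robot, y to its left, z up, the work surface at z = 0. Lengths are in mm, angles in rad, forces in N, time in s.
With the tool pointing down it reaches from about 275 to 850 mm from the base axis. Payload 5.2 kg.
Tool frame: the origin (TCP) lies midway between the tips of the shut fingers; the grasp point (between the pads) lies 19 mm behind it; z points along the fingers, y is the line along which they close (so a half turn about z gives the same grasp; the last joint's range is limited). The gripper opens to 85 mm and grips with 20 to 120 N. Pads are 22 mm wide; open, the fingers measure 114 mm over their backs; the gripper's body (76 mm by 85 mm) begins 54 mm behind the grasp point. The pads swing forward as they close: fully open they stand 13 mm farther back than shut.
Start: joints at [0.986, 0.259, 1.535, -0, 1.348, -0.203], TCP at [204.904, 510.411, 193.01] pointing down, gripper open.
Joint ranges: [-3.14, 3.14], [-0.91, 2.08], [0.19, 2.58], [-1.22, 4.36], [0.22, 2.71], [-3.12, 3.12]. Speed limits (rad/s): [2.57, 2.57, 3.14, 3.14, 3.14, 3.14].

INTERFACE

Orientations are given as a unit quaternion [x, y, z, w].
In Python, from workcell import r, vision, workorder gives the robot as it stands.
- The arm moves only by the tool step_arm, never from a script. Its argument "commands" is a list of rows, each an object with "offset": the shift along the tool's x, y, z in units of 30 cm (1.0 is 30 cm), a list of three; "roll": the turn about the tool's z in units of 30 degrees (1.0 is 30 degrees); "hand": the opening, from 0 (shut) to 1 (fully open). In form: [{"offset": [tx, ty, tz], "roll": roll, "hand": hand}, ...]. A call has 1 to 5 rows; each row is the pose to reach, as a shift and turn from the pose commanded when the call began, along the tool's axes at that moment; what a row does not reach only later rows make up. A row lasts 1/8 s, in which the tool goes at most 62.5 mm and 10.7 degrees, less where a joint would pass 70% of its speed; a pose out of reach is approached as far as the arm can. A call with a number of a shift or a turn outside -1 to 1 is refused whole. A call with a gripper value outside its range is refused whole. The fingers move at their own pace and stop on an object; "force" is the grip in N (left out, the last holds). Time passes only in rows, so rows that repeat a pose let the fingers close. It gives the time, the measured TCP pose, the force, the opening and the grip force at its end, in the units of the state.
- r.state(): the state, without advancing time (a new reading comes with each control period).
- vision.capture(name): name is "side" or "top"; returns the picture (480x640x3 uint8, red, green, blue); there is no depth.
- vision.get_calibration(name): a dict with "fx", "fy", "cx", "cy" (pixels), "rvec" (rotation vector, rad) and "tvec" (3), from world to camera coordinates, as OpenCV has them. Camera axes: x right, y down, z forward; pixel columns grow to the right and rows downward; lengths in mm; the calibration is good to about 2 mm. A picture is of the moment at which its call begins. get_calibration takes no time and is no camera call.
- workorder.finish_job(): hands the job in; it is judged then, once.
The state is a dict: "clock": time; "q": joint angles; "dq": joint speeds; "joint_torque": joint torques, N m; "position": TCP position; "eef_rot": TCP orientation; "ft_force": force on the tool from outside, world axes, zero at the start; "torque": the same for the moment, N m; "width": finger opening in mm; "grip_force": force on a finger pad.
Only numpy, scipy, OpenCV 4.12 (cv2) and the standard library are available. Lean on these libraries where they do the work, as an engineer would, in place of code of your own. Each camera call takes 0.05 s, during which the arm holds its last target. There are 200 camera calls.

## Working session

There is one attempt and no reset: what is moved stays moved. The work goes in short steps, Python scripts to look and compute and a tool call to move; the robot and the scene stay as the last step left them, time stands still between calls to the robot, and variables do not carry over. Pictures are saved under pics/ and viewed, at most 10 in all, crops included, and the job is handed in when it is done.

Besides the shell and the picture viewer there is one more tool, called after "Request:" as name([rows], argument=value, ...), one row to a line, values as JSON. step_arm: Moves the arm, as the interface text tells. Its arguments: {"type":"object","properties":{"commands":{"type":"array","items":{"type":"object","properties":{"offset":{"type":"array","items":{"type":"number"}},"roll":{"type":"number"},"hand":{"type":"number"}}}},"force":{"type":"number"}},"required":["commands"]}

```bash
mkdir -p pics; ls; python3 - <<'E'
from workcell import r, vision, workorder
import cv2
s=r.state();print(s['clock'],s['position'],s['eef_rot'],s['width'])
for n in("top","side"):
    im=vision.capture(n);cv2.imwrite(f"pics/{n}0.png",im[:,:,::-1]);print(vision.get_calibration(n))
E
```

```text
pics
0.0 [204.55452421 509.89834358 192.16135874] [ 1.89733305e-01  9.81835218e-01 -8.65467105e-04 -3.57496682e-04] 85.4124877492096
{'fx': 496.07214440917875, 'fy': 496.07214440917875, 'cx': 320.7324909589353, 'cy': 237.8596705730394, 'rvec': array([ 2.2170696 , -2.20249368,  0.05592207]), 'tvec': array([195.1648609 , 515.89553122, 903.04774234])}
{'fx': 477.1717314795962, 'fy': 477.1717314795962, 'cx': 322.479032243581, 'cy': 239.236412399492, 'rvec': array([ 0.07386243, -2.84111937,  1.28707912]), 'tvec': array([ 535.31287082,  -80.07244669, 1014.3987603 ])}
```

View pics/top0.png

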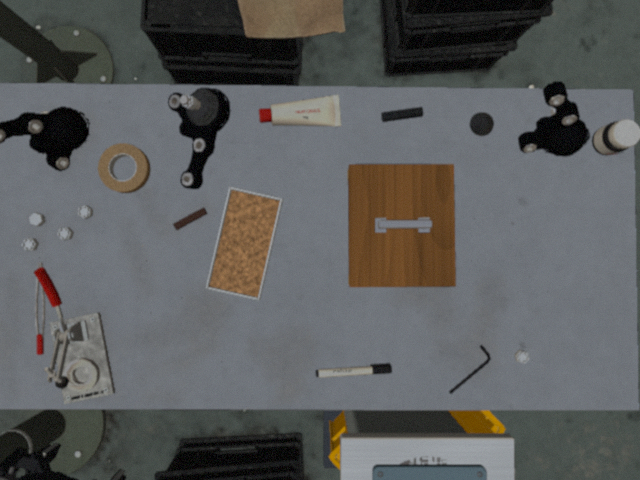

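View pics/side0.png

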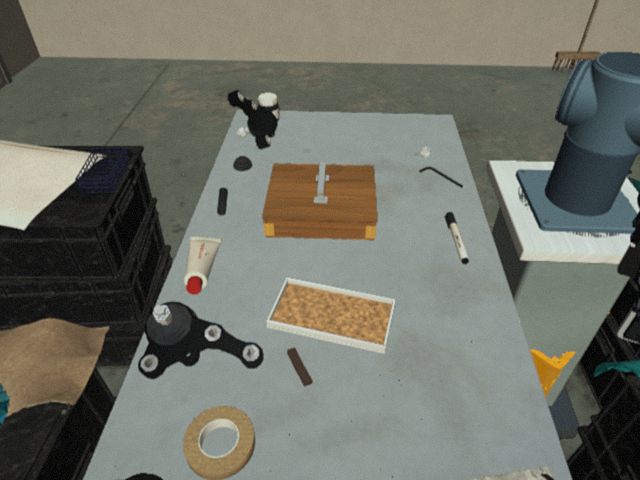

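The top view shows the lid over about (348–456, 164–287) with its handle centred near (403,225), and the tray with corners near (230,188), (281,200), (259,298), (207,288). In the side view the handle runs from (322,164) to (320,200), and the tray corners are near (287,279), (395,298), (384,351), (267,323).

```bash
cat > h.py <<'E'
import numpy as np, cv2
from workcell import r, vision, workorder
def cam(n):
    c=vision.get_calibration(n);K=np.array([[c['fx'],0,c['cx']],[0,c['fy'],c['cy']],[0,0,1.]])
    R=cv2.Rodrigues(np.array(c['rvec']))[0];return K,R,np.array(c['tvec'])
def plane(n,uv,z):
    K,R,t=cam(n);C=-R.T@t;uv=np.atleast_2d(uv).astype(float)
    d=(R.T@np.linalg.inv(K)@np.c_[uv,np.ones(len(uv))].T).T
    return C+d*((z-C[2])/d[:,2])[:,None]
def tri(a,b):
    P=[k@np.c_[R,t] for k,R,t in(cam("top"),cam("side"))]
    X=cv2.triangulatePoints(P[0],P[1],np.atleast_2d(a).astype(float).T,np.atleast_2d(b).astype(float).T)
    return (X[:3]/X[3]).T
def proj(n,X):
    K,R,t=cam(n);p=(K@(R@np.atleast_2d(X).T+t[:,None])).T;return p[:,:2]/p[:,2:]
E
python3 - <<'E'
from h import *
np.set_printoptions(precision=1,suppress=True)
im=cv2.imread("pics/top0.png").astype(int);si=cv2.imread("pics/side0.png").astype(int)
def mk(im,x0,y0,x1,y1,f):
    m=np.zeros(im.shape[:2],np.uint8);m[y0:y1,x0:x1]=(f(im)[y0:y1,x0:x1]*255);return m
def big(m):
    m=cv2.morphologyEx(m,cv2.MORPH_CLOSE,np.ones((3,3)))
    return max(cv2.findContours(m,0,1)[0],key=cv2.contourArea)
wood=lambda i:(i[:,:,2]-i[:,:,0]>30)
grey=lambda i:(abs(i[:,:,2]-i[:,:,0])<30)&(i.sum(2)>330)
L=cv2.minAreaRect(big(mk(im,330,140,480,310,wood)));print("lid",L)
H=cv2.minAreaRect(big(mk(im,362,205,445,245,lambda i:i[:,:,2]-i[:,:,0]<25)));print("handle",H)
T=cv2.minAreaRect(big(mk(im,195,180,295,305,wood)));print("cork",T)
Hs=cv2.minAreaRect(big(mk(si,305,160,338,205,lambda i:i[:,:,2]-i[:,:,0]<25)));print("hs",Hs)
Ts=cv2.approxPolyDP(big(mk(si,262,275,400,355,wood)),8,True)[:,0];print("cork side",Ts)
print("lid corners z53",plane("top",cv2.boxPoints(L),53)); print("lid c",plane("top",L[0],53))
print("handle",plane("top",cv2.boxPoints(H),87),tri(H[0],Hs[0]))
bt=cv2.boxPoints(T);print("cork z6",plane("top",bt,6));print("c",plane("top",T[0],6))
print("tri lidcorner/tray rim",tri([[230,188],[281,200],[259,298],[207,288]],[[267,323],[287,279],[395,298],[384,351]]))
print("cork floor side", plane("side",Ts,6))
print("tcp px",proj("top",r.state()['position']))
E
```

```text
lid ((401.5, 225.0), (122.0, 107.0), 90.0)
handle ((403.0, 224.5), (15.0, 56.0), 90.0)
cork ((243.94894409179688, 243.124755859375), (49.77609634399414, 99.19759368896484), 12.804266929626465)
hs ((321.0, 181.0), (42.0, 32.0), 90.0)
cork side [[271 318]
 [383 344]
 [391 304]
 [288 283]]
lid corners z53 [[643.1 152.1  53. ]
 [644.8 -36.6  53. ]
 [430.4 -35.9  53. ]
 [429.4 151.2  53. ]]
lid c [[536.5  57.8  53. ]]
handle [[547.4 108.6  87. ]
 [548.2  14.   87. ]
 [522.8  14.1  87. ]
 [522.2 108.5  87. ]] [[535.9  59.   73.8]]
cork z6 [[425.2 402.9   6. ]
 [603.2 365.1   6. ]
 [583.5 275.5   6. ]
 [405.6 314.    6. ]]
c [[504.  339.5   6. ]]
tri lidcorner/tray rim [[605.1 365.7   9.5]
 [583.2 271.7  13.6]
 [402.6 309.7  17.7]
 [421.5 406.1   4.9]]
cork floor side [[600.8 352.5   6. ]
 [422.6 394.1   6. ]
 [405.9 312.7   6. ]
 [581.6 273.9   6. ]]
tcp px [[104.1 447.7]]
```

```bash
cat >> h.py <<'E'
from scipy.spatial.transform import Rotation as Ro
def go(X,yaw,s=None):
    """offset (units) and roll (units) to bring TCP to X with tool y at yaw deg (mod 180)"""
    s=s or r.state();M=Ro.from_quat(s['eef_rot']).as_matrix()
    cur=np.degrees(np.arctan2(M[1,1],M[0,1]));d=(yaw-cur+90)%180-90
    print("off",np.round(M.T@(np.array(X)-s['position'])/300,3),"roll",round(-d/30,3),"| pos",np.round(s['position'],1),"yaw",round(cur,1),"z",np.round(M[:,2],3),"t",round(s['clock'],2))
E
python3 - <<'E'
from h import *
np.set_printoptions(precision=1,suppress=True)
go([536,59,190],0)
print(proj("top",[[480+a,-240+b,0] for a in(-108,108) for b in(-93,93)]))
print("handle top expected side",proj("side",[[536,59+b,87] for b in(-45,0,45)]))
si=cv2.imread("pics/side0.png").astype(int)
for y in (163,167,170,175,180,185,190,195,200,203,206): 
    x=np.where((si[y,300:345,2]-si[y,300:345,0])<25)[0]+300; print(y,x.min() if len(x) else 0,x.max() if len(x) else 0)
E
```

```text
off [-1.6 -1.   0. ] roll 2.271 | pos [204.6 509.9 192.2] yaw 68.1 z [-0. -0. -1.] t 0.1
[[606.4 316.7]
 [506.8 316.2]
 [604.7 200.8]
 [505.9 200. ]]
handle top expected side [[322.1 163. ]
 [320.9 175.4]
 [319.6 188.7]]
163 300 344
167 319 325
170 319 325
175 317 328
180 316 328
185 318 324
190 317 323
195 318 323
200 314 326
203 0 0
206 0 0
```

Request:
step_arm([
  {"offset":[-0.8,-0.5,0],"roll":1,"hand":1},
  {"offset":[-0.8,-0.5,0],"roll":1,"hand":1},
  {"offset":[-0.8,-0.5,0],"roll":1,"hand":1},
  {"offset":[-0.8,-0.5,0],"roll":1,"hand":1},
  {"offset":[-0.8,-0.5,0],"roll":1,"hand":1},
])

```text
clock: 0.72
position: [372.9, 279.3, 192.8]
eef_rot: [0.438, 0.899, -0.0, 0.0]
ft_force: [0.1, 0.0, -0.0]
width: 85.4
grip_force: 0.0
```

```bash
python3 - <<'E'
from h import *
np.set_printoptions(precision=1,suppress=True)
go([536,59,190],0)
print("far handle top",tri([[431,224.5]],[[322,164]]),"lid far corners",tri([[455,164],[455,287]],[[272,165],[375,165.]]))
print(proj("side",[[536,104,53],[536,104,87]]))
E
```

```text
off [-0.9 -0.   0. ] roll 1.266 | pos [372.9 279.3 192.8] yaw 38.0 z [-0. -0. -1.] t 0.72
far handle top [[536.   13.4  84.2]] lid far corners [[647.2 -38.9  45. ]
 [427.1 -35.3  54.7]]
[[319.7 203.2]
 [319.6 188.7]]
```

Request:
step_arm([
  {"offset":[-0.9,0,0],"roll":1,"hand":1},
  {"offset":[-0.9,0,0],"roll":1,"hand":1},
  {"offset":[-0.9,0,0],"roll":1,"hand":1},
  {"offset":[-0.9,0,0],"roll":1,"hand":1},
  {"offset":[-0.9,0,0],"roll":1,"hand":1},
])

```text
clock: 1.35
position: [540.0, 66.3, 192.3]
eef_rot: [0.657, 0.754, -0.0, -0.0]
ft_force: [-0.7, -0.1, -0.2]
width: 85.6
grip_force: 0.0
```

```bash
python3 - <<'E'
from h import *
go([536,59,110],0)
E
```

```text
off [-0.022 -0.016  0.274] roll 0.264 | pos [540.   66.3 192.3] yaw 7.9 z [-0.001 -0.001 -1.   ] t 1.35
```

Request:
step_arm([
  {"offset":[-0.022,-0.016,0.1],"roll":0.264,"hand":1},
  {"offset":[-0.022,-0.016,0.2],"roll":0.264,"hand":1},
  {"offset":[-0.022,-0.016,0.27],"roll":0.264,"hand":1},
  {"offset":[-0.022,-0.016,0.27],"roll":0.264,"hand":1},
  {"offset":[-0.022,-0.016,0.27],"roll":0.264,"hand":1},
])

```text
clock: 1.98
position: [534.9, 62.6, 112.8]
eef_rot: [0.706, 0.709, 0.0, 0.0]
ft_force: [0.6, 0.4, 0.5]
width: 85.5
grip_force: 0.0
```

```bash
python3 - <<'E'
from h import *
go([536,59,61],0)
a=vision.capture("top")[130:320,320:490];b=vision.capture("side")[100:300,220:420]
f=lambda i:cv2.resize(i[:,:,::-1],(390,400))
cv2.imwrite("pics/c1.png",np.hstack([f(a),f(b)]))
E
```

```text
off [-0.012  0.004  0.173] roll 0.008 | pos [534.9  62.6 112.8] yaw 0.2 z [ 0.001  0.    -1.   ] t 1.98
```

View pics/c1.png

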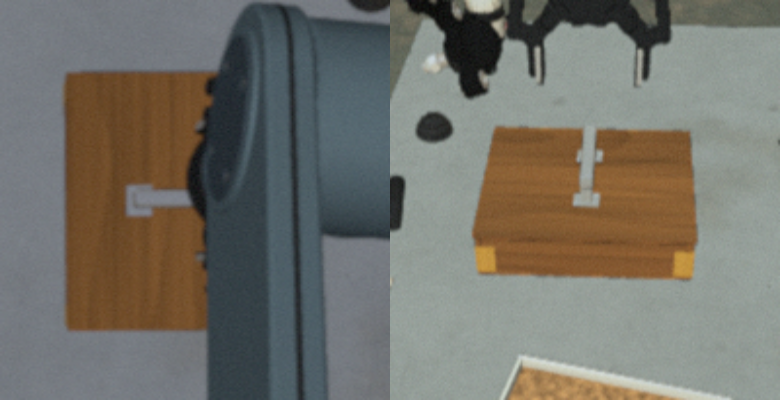

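```bash
python3 - <<'E'
from h import *
p=r.state()['position'];print(p)
for z in(0,13,30,80,150): print(z,proj("side",p+[0,0,z]),proj("top",p+[0,0,z]))
print(proj("side",p+[[45,0,13],[-45,0,13]]))
t=[[297,142],[347,142]]
print(proj("top",p+[[50,0,13],[-50,0,13]]))
print("plane side at z126",plane("side",t,126),plane("side",t,190))
E
```

```text
[535.37665467  62.41573732 113.25235241]
0 [[321.1171226  164.88060835]] [[405.2378827 223.3344678]]
13 [[321.10291741 159.02534652]] [[406.73205507 222.80113483]]
30 [[321.08393038 151.19904555]] [[408.76119577 222.07684916]]
80 [[321.0252209  126.99947845]] [[415.27757331 219.75087992]]
150 [[320.93504667  89.8303951 ]] [[426.06110252 215.90178475]]
[[297.46497404 158.37245674]
 [344.83328229 159.68078902]]
[[406.73162534 191.75438172]
 [406.73248678 253.99116984]]
plane side at z126 [[586.9732099    0.75499869 126.        ]
 [487.16758533  -4.41313771 126.        ]] [[574.38894931 112.27976777 190.        ]
 [487.81250613 107.79666505 190.        ]]
```

The side view shows the open finger tips at about (297,142) and (347,142), but the state predicts row 159. I'll look closer before descending.

```bash
python3 - <<'E'
from h import *
a=vision.capture("top")[150:300,360:460];b=vision.capture("side")[60:210,260:390]
f=lambda i:cv2.resize(i[:,:,::-1],None,fx=3.4,fy=3.4,interpolation=cv2.INTER_CUBIC)
cv2.imwrite("pics/c2.png",np.hstack([f(a),f(b)]))
print(r.state()['position'],r.state()['q'])
E
```

```text
[535.29040806  62.30804499 113.07899531] [-9.12153218e-02  3.05117587e-01  1.67802717e+00  2.23290905e-05
  1.15646884e+00 -9.50924110e-02]
```

View pics/c2.png

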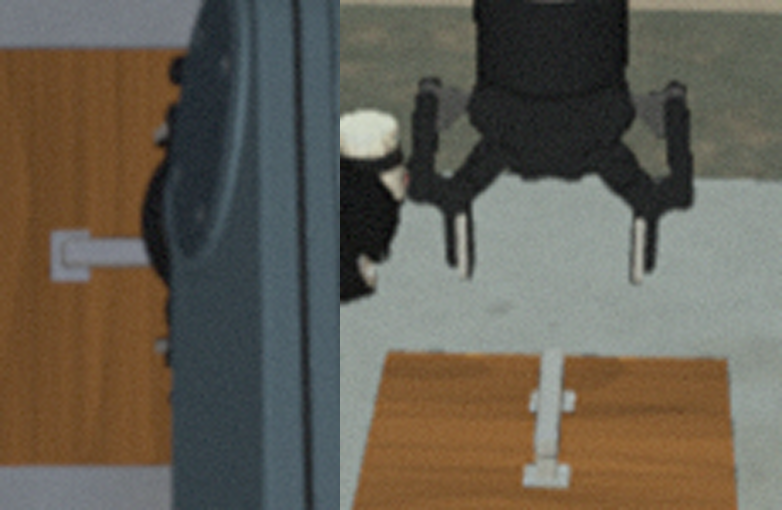

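The open tips sit at about (296,142) and (347,143) in the side view, roughly 30 mm higher than the state plus the 13 mm pad retraction would put them. I'll shut the fingers in the air to check the real tip position.

Request:
step_arm([
  {"offset":[0,0,0],"roll":0,"hand":0},
  {"offset":[0,0,0],"roll":0,"hand":0},
  {"offset":[0,0,0],"roll":0,"hand":0},
  {"offset":[0,0,0],"roll":0,"hand":0},
  {"offset":[0,0,0],"roll":0,"hand":0},
])

```text
clock: 2.8
position: [534.6, 62.2, 112.0]
eef_rot: [0.706, 0.708, -0.0, -0.0]
ft_force: [1.1, 0.3, -0.1]
width: 0.2
grip_force: 0.0
```

```bash
python3 - <<'E'
from h import *
a=vision.capture("top")[150:300,360:460];b=vision.capture("side")[60:210,260:390]
f=lambda i:cv2.resize(i[:,:,::-1],None,fx=3.4,fy=3.4,interpolation=cv2.INTER_CUBIC)
cv2.imwrite("pics/c3.png",np.hstack([f(a),f(b)]))
s=r.state();print(s['position'],s['width'],proj("side",s['position']))
E
```

```text
[534.59414838  62.17789724 111.98271021] -0.1732589682720107 [[321.53275848 165.39075724]]
```

View pics/c3.png

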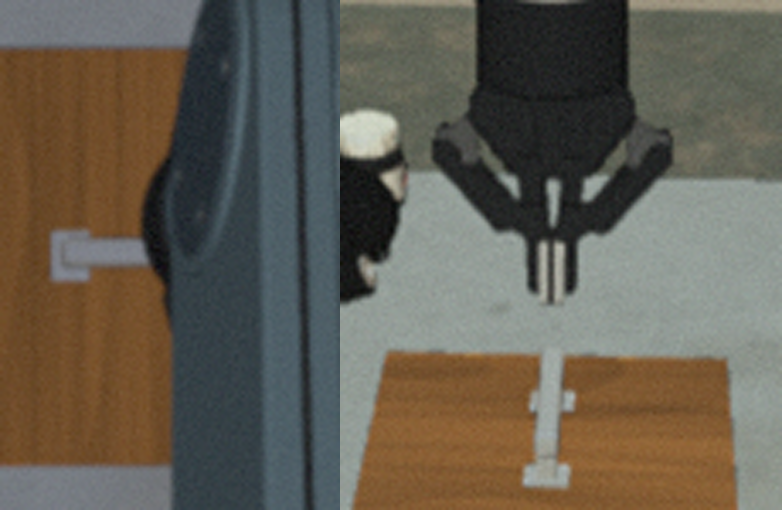

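```bash
python3 - <<'E'
from h import *
print(proj("side",[204.5,509.9,192.]),proj("side",[0,0,0.]),proj("side",[0,0,90.]),proj("top",[0,0,0.]))
for z in (112,125,140,150): print(plane("side",[322,149],z))
E
```

```text
[[605.71837555 336.33767606]] [[574.28944394 201.57044757]] [[589.92901942 165.42558593]] [[427.94260458 521.25709295]]
[[536.90566715   1.49392553 112.        ]]
[[535.73155673  23.48972678 125.        ]]
[[534.37681394  48.86949746 140.        ]]
[[533.47365208  65.78934458 150.        ]]
```

Request:
step_arm([
  {"offset":[-0.012,0,0],"roll":0,"hand":1},
  {"offset":[-0.012,0,0],"roll":0,"hand":1},
  {"offset":[-0.012,0,0.06],"roll":0,"hand":1},
  {"offset":[-0.012,0,0.06],"roll":0,"hand":1},
  {"offset":[-0.012,0,0.06],"roll":0,"hand":1},
])

```text
clock: 3.52
position: [534.8, 58.5, 94.4]
eef_rot: [0.706, 0.708, 0.0, 0.0]
ft_force: [0.5, 0.5, 0.2]
width: 85.3
grip_force: 0.0
```

```bash
python3 - <<'E'
from h import *
a=vision.capture("top")[150:300,360:460];b=vision.capture("side")[60:210,260:390]
f=lambda i:cv2.resize(i[:,:,::-1],None,fx=3.4,fy=3.4,interpolation=cv2.INTER_CUBIC)
cv2.imwrite("pics/c4.png",np.hstack([f(a),f(b)]))
s=r.state();print(s['position'],s['width'],s['ft_force'],proj("side",s['position']+[0,0,13]))
E
```

```text
[535.10675491  58.52733694  94.64018303] 85.30821966160141 [ 0.86536496 -0.28088755 -0.20686327] [[321.37209314 166.27894482]]
```

View pics/c4.png

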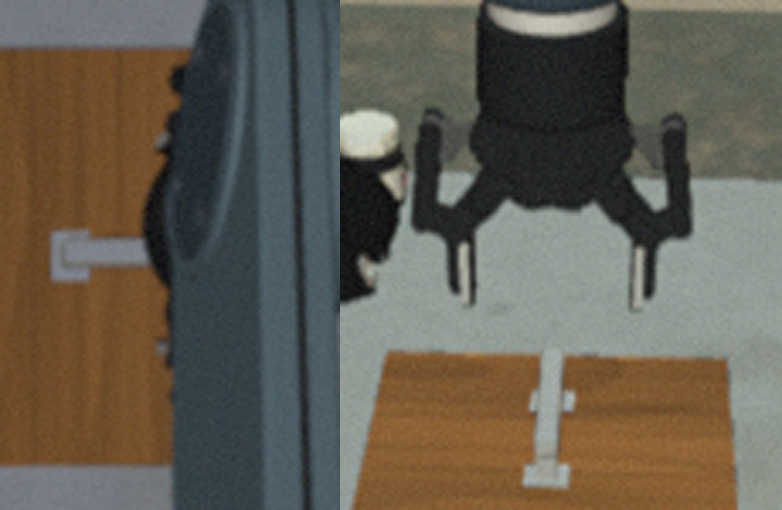

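The pads are still about 16 px higher in the side view than predicted, with tips at row 150. A descent to the nominal grasp height is safe either way. I'll close there and read the width.

Request:
step_arm([
  {"offset":[0,0,0.06],"roll":0,"hand":1},
  {"offset":[0,0,0.11],"roll":0,"hand":1},
  {"offset":[0,0,0.11],"roll":0,"hand":1},
])

```text
clock: 4.0
position: [533.6, 58.7, 59.9]
eef_rot: [0.706, 0.708, -0.001, -0.001]
ft_force: [0.6, -0.7, -0.6]
width: 85.1
grip_force: 0.0
```

Request:
step_arm([
  {"offset":[0,0,0],"roll":0,"hand":0},
  {"offset":[0,0,0],"roll":0,"hand":0},
  {"offset":[0,0,0],"roll":0,"hand":0},
  {"offset":[0,0,0],"roll":0,"hand":0},
  {"offset":[0,0,0],"roll":0,"hand":0},
], force=60)

```text
clock: 4.62
position: [534.7, 58.6, 61.1]
eef_rot: [0.706, 0.708, 0.0, 0.0]
ft_force: [0.2, 1.0, 0.4]
width: 0.2
grip_force: 0.0
```

```bash
python3 - <<'E'
from h import *
a=vision.capture("top")[150:300,360:460];b=vision.capture("side")[60:210,260:390]
f=lambda i:cv2.resize(i[:,:,::-1],None,fx=3.4,fy=3.4,interpolation=cv2.INTER_CUBIC)
cv2.imwrite("pics/c5.png",np.hstack([f(a),f(b)]))
s=r.state();print(s['position'],s['width'],s['ft_force'],s['grip_force'])
E
```

```text
[534.62206431  58.55591252  61.05341399] 0.07738307365821977 [ 0.48898062 -0.33426359 -0.47577502] 0.0
```

View pics/c5.png

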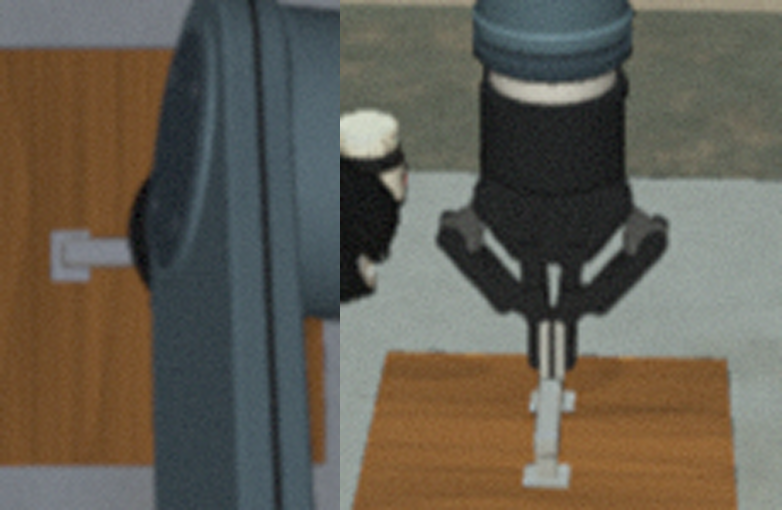

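The shut tips reach about (322,172) and cover the handle bar, so they're above the bar at the right x. The real tip height is therefore about 33 mm above the reported one. I'll compute that offset.

```bash
python3 - <<'E'
from h import *
for n,row,c in((113,149,322),(61.1,172,322)):
    for z in np.arange(n+20,n+50,3):
        p=plane("side",[c,row],z)[0]
        if 40<p[1]<75: print(n,z-n,p.round(1))
E
```

```text
113 23 [534.7  42.1 136. ]
113 26 [534.5  47.2 139. ]
113 29 [534.2  52.3 142. ]
113 32 [533.9  57.3 145. ]
113 35 [533.7  62.4 148. ]
113 38 [533.4  67.5 151. ]
113 41 [533.1  72.6 154. ]
61.1 22.999999999999993 [534.8  42.5  84.1]
61.1 25.999999999999993 [534.5  47.1  87.1]
61.1 28.999999999999993 [534.3  51.6  90.1]
61.1 31.999999999999993 [534.   56.2  93.1]
61.1 34.99999999999999 [533.8  60.8  96.1]
61.1 37.99999999999999 [533.5  65.4  99.1]
61.1 40.99999999999999 [533.3  69.9 102.1]
61.1 43.99999999999999 [533.1  74.5 105.1]
```

Request:
step_arm([
  {"offset":[0,0,0],"roll":0,"hand":1},
  {"offset":[0,0,0],"roll":0,"hand":1},
  {"offset":[0,0,0],"roll":0,"hand":1},
  {"offset":[0,0,0.05],"roll":0,"hand":1},
  {"offset":[0,0,0.1],"roll":0,"hand":1},
])

```text
clock: 5.35
position: [534.3, 58.6, 29.8]
eef_rot: [0.706, 0.708, -0.0, -0.0]
ft_force: [-0.1, -0.2, 0.4]
width: 85.2
grip_force: 0.0
```

Request:
step_arm([
  {"offset":[0,0,0.003],"roll":0,"hand":0},
  {"offset":[0,0,0.003],"roll":0,"hand":0},
  {"offset":[0,0,0.003],"roll":0,"hand":0},
  {"offset":[0,0,0.003],"roll":0,"hand":0},
  {"offset":[0,0,0.003],"roll":0,"hand":0},
], force=80)

```text
clock: 5.98
position: [535.3, 58.5, 30.9]
eef_rot: [0.706, 0.708, 0.0, 0.001]
ft_force: [-0.1, -0.6, 3.9]
width: 12.0
grip_force: 80.0
```

Request:
step_arm([
  {"offset":[0,0,-0.05],"roll":0,"hand":0},
  {"offset":[0,0,-0.1],"roll":0,"hand":0},
  {"offset":[0,0,-0.2],"roll":0,"hand":0},
  {"offset":[0,0,-0.25],"roll":0,"hand":0},
  {"offset":[0,0,-0.25],"roll":0,"hand":0},
])

```text
clock: 6.6
position: [535.7, 58.5, 106.6]
eef_rot: [0.706, 0.708, 0.001, 0.001]
ft_force: [-0.9, -0.3, -2.5]
width: 12.0
grip_force: 79.1
```

```bash
python3 - <<'E'
from h import *
print(r.state()['ft_force']);go([480,-240,106],0)
b=vision.capture("side")[60:260,220:420]
cv2.imwrite("pics/c6.png",cv2.resize(b[:,:,::-1],None,fx=2.5,fy=2.5))
E
```

```text
[-0.85968237 -0.27988479 -2.46600309]
off [-0.994 -0.189  0.002] roll 0.007 | pos [535.7  58.5 106.6] yaw 0.2 z [ 0.003 -0.    -1.   ] t 6.6
```

View pics/c6.png

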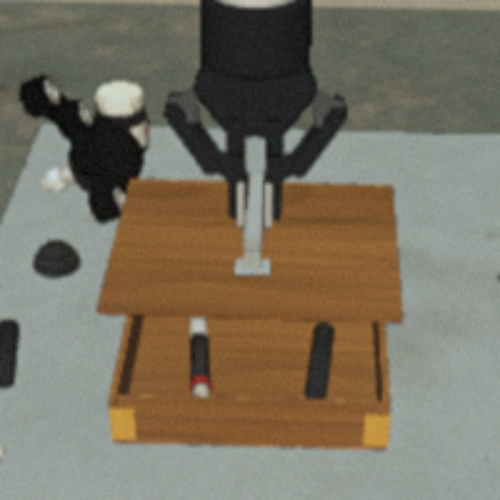

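The lid hangs level. In the case the gauge (red ring, bright ends) is in the +x half, on the image left, and the sleeve is in the -x half.

Request:
step_arm([
  {"offset":[-0.2,-0.04,0],"roll":0,"hand":0},
  {"offset":[-0.4,-0.08,0],"roll":0,"hand":0},
  {"offset":[-0.6,-0.12,0],"roll":0,"hand":0},
  {"offset":[-0.8,-0.16,0],"roll":0,"hand":0},
  {"offset":[-0.994,-0.189,0],"roll":0,"hand":0},
])

```text
clock: 7.28
position: [477.5, -241.1, 103.8]
eef_rot: [0.706, 0.708, -0.0, -0.001]
ft_force: [1.9, 0.4, -3.3]
width: 11.9
grip_force: 79.1
```

Request:
step_arm([
  {"offset":[0,0,0.1],"roll":0,"hand":0},
  {"offset":[0,0,0.2],"roll":0,"hand":0},
  {"offset":[0,0,0.27],"roll":0,"hand":0},
  {"offset":[0,0,0.32],"roll":0,"hand":0},
  {"offset":[0,0,0.32],"roll":0,"hand":0},
])

```text
clock: 7.9
position: [477.8, -238.9, 7.5]
eef_rot: [0.706, 0.708, -0.0, -0.002]
ft_force: [0.1, -0.0, -3.4]
width: 12.0
grip_force: 79.0
```

```bash
python3 - <<'E'
from h import *
print(r.state()['ft_force']);go([480,-240,-9],0)
E
```

```text
[ 0.11887679 -0.02145451 -3.40781431]
off [-0.004  0.007  0.055] roll 0.007 | pos [ 477.8 -238.9    7.5] yaw 0.2 z [-0.003  0.002 -1.   ] t 7.9
```

Request:
step_arm([
  {"offset":[0,0,0.02],"roll":0,"hand":0},
  {"offset":[0,0,0.04],"roll":0,"hand":0},
  {"offset":[0,0,0.05],"roll":0,"hand":0},
  {"offset":[0,0,0.05],"roll":0,"hand":0},
])

```text
clock: 8.4
position: [478.9, -239.7, -5.9]
eef_rot: [0.706, 0.708, -0.0, -0.0]
ft_force: [-0.1, 0.5, -2.1]
width: 12.1
grip_force: 79.1
```

Request:
step_arm([
  {"offset":[0,0,0.004],"roll":0,"hand":0},
  {"offset":[0,0,0.004],"roll":0,"hand":0},
])

```text
clock: 8.65
position: [479.0, -239.9, -7.0]
eef_rot: [0.706, 0.708, 0.0, 0.0]
ft_force: [0.5, 0.3, -3.0]
width: 12.3
grip_force: 79.1
```

Request:
step_arm([
  {"offset":[0,0,0.005],"roll":0,"hand":0},
  {"offset":[0,0,0.01],"roll":0,"hand":0},
  {"offset":[0,0,0.01],"roll":0,"hand":0},
])

```text
clock: 9.02
position: [479.1, -239.9, -9.1]
eef_rot: [0.706, 0.708, -0.0, 0.0]
ft_force: [-2.0, 1.0, 5.4]
width: 12.3
grip_force: 80.3
```

Request:
step_arm([
  {"offset":[0,0,0],"roll":0,"hand":0.5},
  {"offset":[0,0,0],"roll":0,"hand":1},
  {"offset":[0,0,0],"roll":0,"hand":1},
  {"offset":[0,0,-0.05],"roll":0,"hand":1},
  {"offset":[0,0,-0.15],"roll":0,"hand":1},
])

```text
clock: 9.65
position: [478.2, -239.3, 35.1]
eef_rot: [0.706, 0.708, -0.0, -0.001]
ft_force: [-0.2, -0.4, -0.5]
width: 85.5
grip_force: 0.0
```

Request:
step_arm([
  {"offset":[0,0,-0.2],"roll":0,"hand":1},
  {"offset":[0,0,-0.4],"roll":0,"hand":1},
  {"offset":[0,0,-0.6],"roll":0,"hand":1},
  {"offset":[0,0,-0.6],"roll":0,"hand":1},
])

```text
clock: 10.15
position: [481.7, -241.9, 221.9]
eef_rot: [0.706, 0.708, 0.001, 0.006]
ft_force: [1.1, -0.4, -0.1]
width: 85.6
grip_force: 0.0
```

```bash
python3 - <<'E'
from h import *
for n in("top","side"): cv2.imwrite(f"pics/{n}2.png",vision.capture(n)[:,:,::-1])
t=cv2.imread("pics/top2.png");s=cv2.imread("pics/side2.png")
a=cv2.resize(t[140:340,330:630],None,fx=2,fy=2);b=cv2.resize(s[140:260,240:400],None,fx=3,fy=3)
c=np.zeros((480*1+280,600,3),np.uint8)
im=np.hstack([cv2.resize(t[150:300,340:470],None,fx=3,fy=3),cv2.resize(s[140:290,255:385],None,fx=3,fy=3)])
cv2.imwrite("pics/c7.png",im);go([575,59,180],0)
# lid right mask
m=((t[:,:,2].astype(int)-t[:,:,0])>30).astype(np.uint8);m[:,:470]=0;m[:170]=0;m[340:]=0
L=cv2.minAreaRect(max(cv2.findContours(m,0,1)[0],key=cv2.contourArea));print(L,plane("top",L[0],13))
E
```

```text
off [0.995 0.323 0.12 ] roll 0.007 | pos [ 479.1 -239.9  216.3] yaw 0.2 z [ 0.002 -0.002 -1.   ] t 10.25
((559.5, 259.0), (100.99998474121094, 115.99998474121094), 0.0) [[ 478.57651424 -240.08964952   13.        ]]
```

View pics/c7.png

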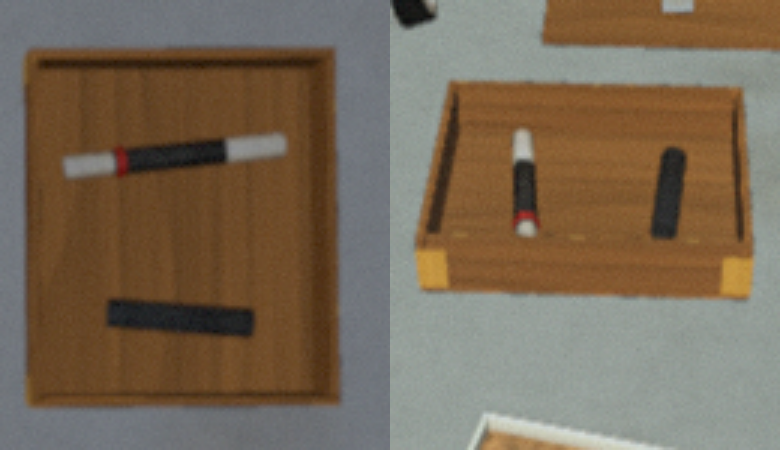

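The lid lies flat on the table at (479,-240). In the top view the gauge runs from about (361.5,206) to (435.6,198.5), with its red ring at the +y end. In the side view it runs from about (299,183) to (300,217).

```bash
python3 - <<'E'
from h import *
np.set_printoptions(precision=1,suppress=True)
a=[[361.5,206],[435.6,198.5]]
X=plane("top",a,13);print(X,np.linalg.norm(X[0]-X[1]),X.mean(0),np.degrees(np.arctan2(*(X[0]-X[1])[1::-1])))
print("tri",tri(a,[[300.3,214.5],[299,184]]))
# tray: axis from cork
T=plane("top",[[230,188],[281,200],[259,298],[207,288]],16);print("tray rim c",T.mean(0))
i=cv2.imread("pics/top2.png").astype(int);w=((i[:,:,2]-i[:,:,0])>30).astype(np.uint8);w[:180]=0;w[305:]=0;w[:,:195]=0;w[:,295:]=0
R=cv2.minAreaRect(max(cv2.findContours(w,0,1)[0],key=cv2.contourArea));B=plane("top",cv2.boxPoints(R),6);print("cork",B,B.mean(0))
d=B[1]-B[0];print("len",np.linalg.norm(d),np.linalg.norm(B[2]-B[1]),"axis deg",np.degrees(np.arctan2(d[1],d[0])))
E
```

```text
[[573.4 124.3  13. ]
 [588.3 -12.1  13. ]] 137.12770253395792 [580.8  56.1  13. ] 96.23187195802232
tri [[571.2 127.   41.7]
 [587.7 -11.2  16.3]]
tray rim c [503.5 337.4  16. ]
cork [[425.6 402.9   6. ]
 [603.2 364.6   6. ]
 [583.2 275.1   6. ]
 [405.7 314.2   6. ]] [504.4 339.2   6. ]
len 181.70687848443703 91.65829337854578 axis deg -12.182482536632918
```

Request:
step_arm([
  {"offset":[0.2,0.07,0.05],"roll":-0.2,"hand":0.6},
  {"offset":[0.4,0.14,0.1],"roll":-0.2,"hand":0.6},
  {"offset":[0.6,0.21,0.2],"roll":-0.2,"hand":0.6},
  {"offset":[0.8,0.28,0.3],"roll":-0.2,"hand":0.6},
  {"offset":[0.987,0.34,0.38],"roll":-0.2,"hand":0.6},
])

```text
clock: 10.88
position: [572.4, 39.1, 106.9]
eef_rot: [0.668, 0.744, -0.001, -0.001]
ft_force: [0.2, 0.1, -0.7]
width: 51.2
grip_force: 0.0
```

Request:
step_arm([
  {"offset":[0,0,0],"roll":0,"hand":0.6},
  {"offset":[0,0,0],"roll":0,"hand":0.6},
])

```text
clock: 11.12
position: [572.5, 37.2, 108.4]
eef_rot: [0.667, 0.745, -0.001, -0.001]
ft_force: [0.4, -0.1, -0.5]
width: 51.6
grip_force: 0.0
```

```bash
python3 - <<'E'
from h import *
go([580.8,56.1,-5],6.2);s=vision.capture("side");cv2.imwrite("pics/s3.png",s[:,:,::-1])
E
```

```text
off [0.06  0.035 0.378] roll 0.002 | pos [572.5  37.2 108.4] yaw 6.3 z [-0.003 -0.    -1.   ] t 11.12
```

Request:
step_arm([
  {"offset":[0.06,0.035,0.1],"roll":0,"hand":0.6},
  {"offset":[0.06,0.035,0.2],"roll":0,"hand":0.6},
  {"offset":[0.06,0.035,0.3],"roll":0,"hand":0.6},
  {"offset":[0.06,0.035,0.35],"roll":0,"hand":0.6},
  {"offset":[0.06,0.035,0.35],"roll":0,"hand":0.6},
])

```text
clock: 11.8
position: [581.6, 55.1, 4.1]
eef_rot: [0.668, 0.744, -0.0, -0.001]
ft_force: [-0.7, 0.6, 0.4]
width: 51.2
grip_force: 0.0
```

```bash
python3 - <<'E'
from h import *
go([580.8,56.1,-27],6.2);s=vision.capture("side");cv2.imwrite("pics/s4.png",s[:,:,::-1]);print(r.state()['ft_force'])
g=s.astype(int)
for y in range(160,240,3): 
    print(y,"".join('#' if v<200 else ('o' if v>480 else '.') for v in g[y,270:335].sum(1)))
print(proj("side",[[580.8,56,13],[580.8,56,33]]))
E
```

```text
off [ 0.004 -0.002  0.104] roll -0.003 | pos [581.6  55.1   4.1] yaw 6.1 z [-0.002  0.    -1.   ] t 11.8
[0.72739361 0.1519167  0.02756375]
160 ###.........#################################........########..o.
163 ####.......#########.................#########......########..o..
166 #####.....########.....................####################..o...
169 ##################......................###################......
172 ################..........................################.......
175 ..#.############.........................#########...............
178 .....###.###.oo.#........................#....###................
181 ....########.o..#...........................o.###................
184 ....####..##.oo.#...........ooo.............o.###................
187 ...####...##..o............oooo...............###................
190 ..#####....#...............ooooo.................................
193 ..####...........................................................
196 .#####....................########...............................
199 .####.....................########............
[... 288 characters left out ...]
...........
214 ##...........................oo..................................
217 #.............................oo.................................
220 .................................................................
223 .................................................................
226 .................................................................
229 .................................................................
232 .................................................................
235 .................................................................
238 .....................o...........................................
[[299.4485253  204.01760032]
 [299.1346073  196.16993982]]
```

Request:
step_arm([
  {"offset":[0,0,0.04],"roll":0,"hand":0.5},
  {"offset":[0,0,0.07],"roll":0,"hand":0.5},
  {"offset":[0,0,0.08],"roll":0,"hand":0.5},
])

```text
clock: 12.22
position: [581.6, 56.3, -20.1]
eef_rot: [0.668, 0.744, -0.0, -0.0]
ft_force: [0.1, -0.1, -0.1]
width: 43.0
grip_force: 0.0
```

Request:
step_arm([
  {"offset":[0,0,0.007],"roll":0,"hand":0.5},
  {"offset":[0,0,0.007],"roll":0,"hand":0.5},
])

```text
clock: 12.48
position: [582.1, 56.3, -21.6]
eef_rot: [0.668, 0.744, -0.0, -0.0]
ft_force: [-0.7, -0.1, -0.1]
width: 42.9
grip_force: 0.0
```

Request:
step_arm([
  {"offset":[0,0,0.01],"roll":0,"hand":0.5},
  {"offset":[0,0,0.01],"roll":0,"hand":0.5},
])

```text
clock: 12.72
position: [582.0, 56.2, -24.7]
eef_rot: [0.668, 0.744, -0.0, -0.0]
ft_force: [-0.6, 0.3, -0.5]
width: 42.6
grip_force: 0.0
```

Request:
step_arm([
  {"offset":[0,0,0],"roll":0,"hand":0.1},
  {"offset":[0,0,0],"roll":0,"hand":0.0},
  {"offset":[0,0,0],"roll":0,"hand":0},
  {"offset":[0,0,0],"roll":0,"hand":0},
], force=50)

```text
clock: 13.22
position: [582.3, 56.2, -24.4]
eef_rot: [0.668, 0.744, 0.0, 0.0]
ft_force: [1.3, 0.2, 1.1]
width: 10.6
grip_force: 42.5
```

Request:
step_arm([
  {"offset":[0,0,0],"roll":0,"hand":0},
  {"offset":[0,0,0],"roll":0,"hand":0},
])

```text
clock: 13.48
position: [582.3, 56.2, -24.4]
eef_rot: [0.668, 0.744, 0.0, 0.0]
ft_force: [0.8, 1.0, 1.9]
width: 10.8
grip_force: 42.7
```

The 10.8 mm width suggests only the upper part of the rod is pinched, so I'll regrasp deeper.

Request:
step_arm([
  {"offset":[0,0,0],"roll":0,"hand":0.5},
  {"offset":[0,0,0],"roll":0,"hand":0.5},
  {"offset":[0,0,0],"roll":0,"hand":0.5},
  {"offset":[0,0,0.017],"roll":0,"hand":0.5},
  {"offset":[0,0,0.017],"roll":0,"hand":0.5},
])

```text
clock: 14.1
position: [581.5, 56.3, -30.3]
eef_rot: [0.668, 0.744, -0.0, -0.001]
ft_force: [0.4, 0.0, 0.0]
width: 42.8
grip_force: 0.0
```

```bash
python3 - <<'E'
from h import *
go([582,56.1,-30],6.2);s=vision.capture("side");cv2.imwrite("pics/s5.png",s[:,:,::-1]);print(r.state()['ft_force'])
g=s.astype(int)
for y in range(176,222,2): 
    print(y,"".join('#' if v<200 else ('o' if v>480 else '.') for v in g[y,270:335].sum(1)))
E
```

```text
off [-0.001  0.002 -0.001] roll 0.0 | pos [581.5  56.3 -30.3] yaw 6.2 z [-0.001  0.    -1.   ] t 14.1
[-1.24961059 -0.50980315 -0.45945324]
176 ########......##############################.......#########.....
178 ########.....###############..###############.....##########.....
180 ########.....#########...............#########...##########......
182 #####################.................####################.......
184 .###################........oo.........##################........
186 .##################........oooo........##################........
188 ..#################........oooo.........###############..........
190 ..#####.###########........ooooo........########.................
192 ..####......####..#........oooo.............###..................
194 ..####......###............#####..........o.###..................
196 .####.......###...........#######.........o.###..................
198 .####........##.oo.#......########........o.###..................
200 #####........##..o........########..........###..................
202 #####........##..o.#......########........o.###..................
204 ####..........#..o........########........o......................
206 ####......................########...............................
208 ###.......................########...............................
210 ###.......................##..####...............................
212 ##........................##....##...............................
214 ##...........................oo..................................
216 ##..........................oooo.................................
218 .................................................................
220 .................................................................
```

Request:
step_arm([
  {"offset":[0,0,0],"roll":0,"hand":0.1},
  {"offset":[0,0,0],"roll":0,"hand":0.0},
  {"offset":[0,0,0],"roll":0,"hand":0},
  {"offset":[0,0,0],"roll":0,"hand":0},
  {"offset":[0,0,0],"roll":0,"hand":0},
])

```text
clock: 14.78
position: [582.3, 56.2, -29.4]
eef_rot: [0.668, 0.744, 0.0, 0.0]
ft_force: [-1.0, 0.4, 2.8]
width: 12.7
grip_force: 48.9
```

Request:
step_arm([
  {"offset":[0,0,-0.03],"roll":0,"hand":0},
  {"offset":[0,0,-0.1],"roll":0,"hand":0},
  {"offset":[0,0,-0.2],"roll":0,"hand":0},
  {"offset":[0,0,-0.3],"roll":0,"hand":0},
  {"offset":[0,0,-0.3],"roll":0,"hand":0},
], force=60)

```text
clock: 15.4
position: [584.3, 56.1, 63.1]
eef_rot: [0.668, 0.744, 0.002, 0.002]
ft_force: [-0.1, 0.4, -1.0]
width: 12.5
grip_force: 59.2
```

```bash
python3 - <<'E'
from h import *
print(r.state()['width'],r.state()['ft_force']);s=vision.capture("side");cv2.imwrite("pics/s6.png",s[:,:,::-1])
g=s.astype(int)
for y in range(130,222,3): 
    print(y,"".join('R' if v[0]-v[1]>70 and v[1]<70 else '#' if v.sum()<200 else ('o' if v.sum()>480 else '.') for v in g[y,265:345]))
go([504,339,61],90-12.2)
E
```

```text
12.488119126118848 [-0.11290137  0.41652314 -0.96852385]
130 #####..###..o...##############################......############................
133 ###########........#######################........############..................
136 ##############.......######.........#####.......############....................
139 #...############..o..#####..........######...#############......................
142 ##....#####################.........####################........................
145 #####....##################....o....##################..........................
148 ...........#################..oooo.#################............................
151 ...........o.........#######.ooooo.########.....................................
154 ......................##..o...ooo....o.###......................................
157 ......................###...#######..o.###......................................
160 ...............o......###.o..#######...###..........................o...........
163 ......................###....#######.o..##......................................
166 ...................
[... 997 characters left out ...]
202 .....####......................................................................#
205 ....#####.....................................................................##
208 ....####......................................................................##
211 ...#####......................................................................##
214 ..#####......................................................................###
217 ...###.......................................................................###
220 ................................................................................
off [ 0.966 -0.159  0.   ] roll -2.386 | pos [582.9  56.2  61.3] yaw 6.2 z [ 0.002 -0.    -1.   ] t 15.45
```

Request:
step_arm([
  {"offset":[0.2,-0.03,0],"roll":-0.2,"hand":0},
  {"offset":[0.4,-0.07,0],"roll":-0.4,"hand":0},
  {"offset":[0.6,-0.1,0],"roll":-0.6,"hand":0},
  {"offset":[0.8,-0.13,0],"roll":-0.8,"hand":0},
  {"offset":[0.966,-0.159,0],"roll":-1,"hand":0},
])

```text
clock: 16.08
position: [501.3, 340.8, 58.5]
eef_rot: [0.451, 0.893, -0.001, -0.001]
ft_force: [0.1, -0.2, -1.6]
width: 12.3
grip_force: 59.2
```

Request:
step_arm([
  {"offset":[0,0,0],"roll":-0.25,"hand":0},
  {"offset":[0,0,0],"roll":-0.5,"hand":0},
  {"offset":[0,0,0],"roll":-0.75,"hand":0},
  {"offset":[0,0,0],"roll":-1,"hand":0},
  {"offset":[0,0,0],"roll":-1,"hand":0},
])

```text
clock: 16.7
position: [502.3, 338.7, 58.6]
eef_rot: [0.207, 0.978, -0.001, -0.001]
ft_force: [-0.1, 1.2, -0.7]
width: 12.2
grip_force: 59.2
```

```bash
python3 - <<'E'
from h import *
print(r.state()['width'])
go([504,339,0],90-12.2)
E
```

```text
12.213494197598022
off [-0.005  0.004  0.195] roll -0.389 | pos [502.3 338.7  58.6] yaw 66.1 z [-0.003 -0.001 -1.   ] t 16.7
```

Request:
step_arm([
  {"offset":[-0.003,0.002,0],"roll":-0.389,"hand":0},
  {"offset":[-0.005,0.004,0.06],"roll":-0.389,"hand":0},
  {"offset":[-0.005,0.004,0.14],"roll":-0.389,"hand":0},
  {"offset":[-0.005,0.004,0.22],"roll":-0.389,"hand":0},
  {"offset":[-0.005,0.004,0.22],"roll":-0.389,"hand":0},
])

```text
clock: 17.32
position: [502.5, 338.4, -9.2]
eef_rot: [0.108, 0.994, -0.002, -0.003]
ft_force: [-0.3, 0.4, -0.3]
width: 12.4
grip_force: 59.2
```

```bash
python3 - <<'E'
from h import *
print(r.state()['width'],r.state()['ft_force'])
go([504,339,-28],90-12.2)
g=vision.capture("side");cv2.imwrite("pics/s7.png",g[:,:,::-1]);g=g.astype(int)
for y in range(265,360,4): 
    print(y,"".join('R' if v[0]-v[1]>70 and v[1]<70 else '#' if v.sum()<200 else ('o' if v.sum()>480 else '.') for v in g[y,255:405]))
E
```

```text
12.412865333706485 [-0.27698563  0.44068877 -0.27820372]
off [-0.005  0.003  0.063] roll -0.005 | pos [502.5 338.4  -9.2] yaw 77.6 z [-0.006 -0.003 -1.   ] t 17.32
265 ...o.ooooooooo.o.oooo.o..ooo.oo..ooo..o...o....o..ooo.o.oo..o..#############################..o.........o.oo.....o........o...o...o...o.............o.
269 .ooooooooooo.oo..oooo......o..o.....o......o....oo.......o.ooo..#####......#################..o..oo......o....o..o..o...................o.............
273 ....oooooo.o.o.o..o..o.o.oo.ooo.oooooo.oooooo.ooo.o..o.o.oooooo..###.......###############..oo..............o......o..................................
277 oo.o..o..o..o....oo...o.o.....ooooooo..o.oo..o.oo..oo.o.o.o.ooo..##........##############..oo..............o.o.....o....o.................o...........
281 ......o....o.........o...o.ooooooooooooooooooooooooooooo...oo.o..##.......##############...............o..............................................
285 .......oo.oo...oo...o.o.o..ooo..............ooooooooooooooooo............#############...o.....o.......o..oo..ooo........oo..o.....................o.o
289 .o
[... 2083 characters left out ...]
oooooooooooooooooooooooooooooooooooooooooooo...............ooo..................
345 .##...oo.oooooo.ooo.ooo.o.o...o......o..........ooo...........o.........o.o.o...o.......ooooooooooooooooooooooooooooooooooooooooooo...................
349 ooo.###.ooo..oo...o..o...o...........###............................o..........o........o...............oooooooooooooooooooooooooo....................
353 oooo.###..oo.....................#########................o....oo...................o...................o..o..o............ooooooo....................
357 oo.#####..o.......o................###.#####..................o.oo.....o...oo..............o....oo..o......o..oo.o.oo.................................
```

Request:
step_arm([
  {"offset":[-0.005,0.003,0.02],"roll":0,"hand":0},
  {"offset":[-0.005,0.003,0.04],"roll":0,"hand":0},
  {"offset":[-0.005,0.003,0.055],"roll":0,"hand":0},
  {"offset":[-0.005,0.003,0.055],"roll":0,"hand":0},
])

```text
clock: 17.88
position: [506.6, 340.1, -22.5]
eef_rot: [0.106, 0.994, -0.0, -0.0]
ft_force: [-0.7, -0.4, -1.4]
width: 12.6
grip_force: 59.2
```

Request:
step_arm([
  {"offset":[0,0,0.006],"roll":0,"hand":0},
  {"offset":[0,0,0.006],"roll":0,"hand":0},
])

```text
clock: 18.12
position: [506.9, 340.2, -23.9]
eef_rot: [0.106, 0.994, 0.0, 0.0]
ft_force: [-0.2, -0.9, -0.4]
width: 12.5
grip_force: 59.2
```

Request:
step_arm([
  {"offset":[0.009,-0.004,0.006],"roll":0,"hand":0},
  {"offset":[0.009,-0.004,0.01],"roll":0,"hand":0},
  {"offset":[0.009,-0.004,0.01],"roll":0,"hand":0},
])

```text
clock: 18.5
position: [503.8, 339.6, -27.1]
eef_rot: [0.106, 0.994, -0.0, -0.0]
ft_force: [-1.1, -0.9, -0.5]
width: 12.8
grip_force: 59.2
```

Request:
step_arm([
  {"offset":[0,0,0.006],"roll":0,"hand":0},
  {"offset":[0,0,0.006],"roll":0,"hand":0},
])

```text
clock: 18.75
position: [504.2, 339.7, -28.4]
eef_rot: [0.106, 0.994, 0.0, 0.0]
ft_force: [0.1, -0.4, 3.5]
width: 12.5
grip_force: 59.5
```

Request:
step_arm([
  {"offset":[0,0,0],"roll":0,"hand":0.3},
  {"offset":[0,0,0],"roll":0,"hand":0.45},
  {"offset":[0,0,0],"roll":0,"hand":0.45},
  {"offset":[0,0,-0.05],"roll":0,"hand":0.45},
  {"offset":[0,0,-0.2],"roll":0,"hand":0.45},
])

```text
clock: 19.38
position: [502.1, 338.7, 30.2]
eef_rot: [0.106, 0.994, -0.001, -0.002]
ft_force: [2.1, 0.5, 0.1]
width: 38.8
grip_force: 0.0
```

Request:
step_arm([
  {"offset":[0.2,-0.2,-0.3],"roll":0,"hand":0.45},
  {"offset":[0.4,-0.4,-0.5],"roll":0,"hand":0.45},
  {"offset":[0.6,-0.4,-0.5],"roll":0,"hand":0.45},
  {"offset":[0.8,-0.4,-0.5],"roll":0,"hand":0.45},
  {"offset":[0.8,-0.4,-0.5],"roll":0,"hand":0.45},
])

```text
clock: 20.0
position: [251.6, 272.7, 180.4]
eef_rot: [0.106, 0.994, 0.001, 0.001]
ft_force: [1.1, 0.9, 0.1]
width: 38.4
grip_force: 0.0
```

```bash
python3 - <<'E'
from h import *
t=vision.capture("top")[:,:,::-1];s=vision.capture("side")[:,:,::-1]
cv2.imwrite("pics/f.png",np.vstack([cv2.resize(t[150:330,170:630],(780,305)),cv2.resize(s[130:370,230:430],(243,292)).repeat(1,0) if 0 else cv2.copyMakeBorder(s[120:370,150:470],0,0,0,460,cv2.BORDER_CONSTANT)]))
print(r.state()['position'])
E
```

```text
[248.56106122 272.71842087 181.08063377]
```

View pics/f.png

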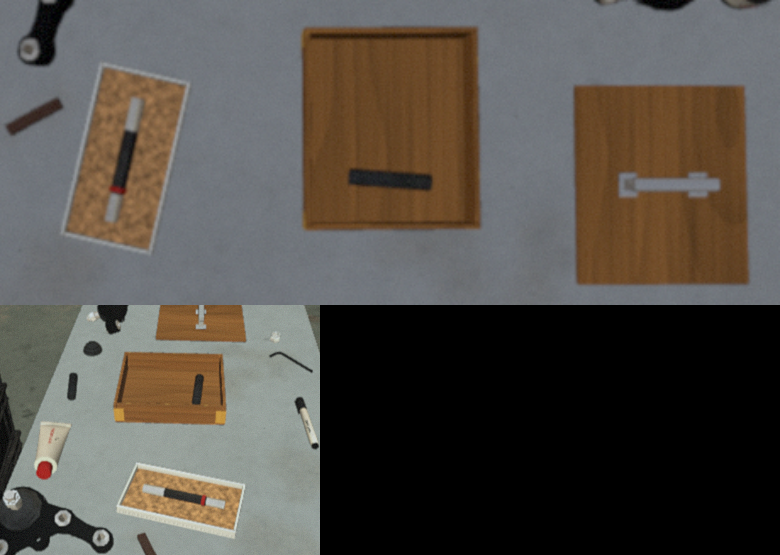

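The gauge lies lengthwise in the middle of the tray, the sleeve is still in the case, and the lid is flat and right way up on the table. The arm is clear of everything.

```bash
python3 -c "
from workcell import workorder
print(workorder.finish_job())"
```

```text
the job is handed in; nothing more can be done
None
```

The job is handed in at about 20 s: the lid lies flat and right way up to the right of the case, the plug gauge is lengthwise in the middle of the tray, and the sleeve is still in the case.

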